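# Take the pile of roller parts apart into the press nests

### The arm

A 7-joint arm with a two-finger parallel gripper is mounted at the origin on a cart in front of the work surface, level with it; the furniture and walls round the work are solid. World frame = base frame: x ahead of the robot, y to its left, z up, the work surface at z = 0. Lengths are in m, angles in rad, forces in N, time in s.
With the tool pointing down it reaches from about 0.4 to 0.9 m from the base axis. Payload 5.6 kg.
Tool frame: the origin (TCP) lies between the finger pads; the fingertips stand robot.tcp_to_tips ahead of it and the grasp point (between the pads) lies 6 mm ahead of it (robot.tcp_to_tips is the distance from the TCP to the fingertips, in m); z points along the fingers, y is the direction in which the jaws open and shut (so a half turn about z gives the same grasp; the last joint's range is limited). The gripper opens to 92 mm and grips with 3 to 60 N. Pads are 20 mm wide; open, the fingers measure 128 mm over their backs; the gripper's body (75 mm by 189 mm) begins 69 mm behind the grasp point.
Start: joints at [-1.144, 0.468, -0.012, 1.603, 0.006, 1.071, -0.056], TCP at [0.294, 0.58, 0.24] pointing down, gripper open.
Joint ranges: [-2.53, 2.53], [-0.31, 2.02], [-1.57, 1.55], [0.28, 2.44], [-1.29, 4.43], [0.15, 1.84], [-2.92, 2.92]. Speed limits (rad/s): [2.57, 2.57, 3.14, 3.14, 3.14, 3.14, 3.14].

### API

Orientations are given as [roll, pitch, yaw] about the fixed x, y, z axes, in that order (R = Rz(yaw) Ry(pitch) Rx(roll)).
In Python, from bench import robot gives the robot as it stands. Calls block until the motion is done:
- robot.movep(position, orientation): joint-space move of the TCP to a pose.
- robot.move_l(position, attitude=None, speed=0.15, stop_force=None): straight line of the TCP; attitude=None keeps the orientation; speed is the mean speed in m/s. With stop_force (N) it stops when the force on the tool has changed by that much, and returns True; else False.
- robot.movej(angles): joint-space move.
- robot.ungrasp() and robot.clamp(squeeze=None): open the fingers fully, or close them until they stop; squeeze is the grip in N (None keeps the last).
- robot.wait(seconds).
- robot.ik(position, orientation): joint angles nearest the present ones, or None.
- robot.get_state(): the state.
- robot.grab_frame(name): name is "scene" or "top"; returns the picture (480x640x3 uint8, red, green, blue); there is no depth.
- robot.calibration(name): a dict with "mtx" (3x3 intrinsics, pixels), "dist" ([k1, k2, p1, p2, k3] as OpenCV has them; the pictures are not rectified), "world_from_camera" (4x4, takes a point from camera to world coordinates). Camera axes: x right, y up, looking along -z (the intrinsics and any distortion apply to the point x, -y, -z); pixel columns grow to the right and rows downward; lengths in m; the calibration is good to about 2 mm. A picture is of the moment at which its call begins. calibration takes no time and is no camera call.
A pose or a line that the arm cannot do raises robot.PlanningError and nothing moves.
- robot.finish_job(): hands the job in, once; it reports no verdict.
Trained networks look in the newest picture that a camera, given by its name, has taken for a name from the list of things; names that differ only in an ending like _2 or _b are one class to them, and where a whole thing is asked for, a point or a joint stands for the part that bears it (a point fixed in the world has none). Each returns a list of dicts, best first, with "score" (0 to 1); they miss things now and then, are a little off and sometimes report something else, mostly with a low value. They report only what shows in the picture. A call takes as long as a camera call.
- robot.recognise(camera, query): "centre" ([row, column] in pixels, amid what is visible of it).
The state is a dict: "clock": time; "joint_positions": joint angles; "qd": joint speeds; "joint_efforts": joint torques, N m; "ee_pos": TCP position; "eef_rot": TCP orientation; "force": force on the tool from outside, world axes, zero at the start; "ft_torque": the same for the moment, N m; "gripper_width": opening from 0.0 (shut) to 1.0 (fully open).
Only numpy, scipy, OpenCV 4.12 (cv2) and the standard library are available. Lean on these libraries where they do the work, as an engineer would, in place of code of your own. Each camera call takes 0.05 s, during which the arm holds its last target. There are 200 camera calls.

### The job

The parts of a stripped roller stand piled on the round steel foot and are wanted in the bearing press's nests. Take the pile apart and seat each part upright in the nest that fits it: the bearing in the red nest, the blue sleeve in the blue one, the yellow wheel in the yellow one and the grey sleeve in the grey one. Set the parts down rather than dropping them or letting the pile fall, and leave the split clamp where it stands.

Things in the scene. Friction and masses are not known exactly. Their poses are not given: they have to be found in the camera images.
- bearing_mid (a point): Ball bearing, top of the pile at the start: steel ring with a black seal ring, 47 mm across, 14 mm high, about 0.10 kg, lying flat, to be gripped round its outside. Point: its centre, 7 mm above its underside. Its z axis is its axis (up).
- blue_roll_mid (a point): Blue roller sleeve standing on end, second from the top at the start: plain blue cylinder 52 mm across, 70 mm high, about 0.2 kg, with a pale ring inside its end. Point: its centre, 35 mm above its lower end. Its z axis is its axis (up).
- yellow_wheel_mid (a point): Yellow wheel lying flat, bottom of the pile at the start: yellow tyre with rounded edges, 62 mm across, 20 mm high, pale hub, about 0.14 kg. Point: its centre, 10 mm above its underside. Its z axis is its axis (up).
- grey_sleeve_mid (a point): Grey rubber sleeve standing on end, third from the top at the start: grey cylinder 57 mm across, 70 mm high, about 0.27 kg. Point: its centre, 35 mm above its underside. Its z axis is its axis (up).
- pile_base: Dark steel round foot with a black rubber pad, 100 mm across, 12 mm high, fixed, on which the four parts are piled on one axis (bottom to top: yellow wheel, grey sleeve, blue sleeve, bearing, each narrower than the one below; the pile is 186 mm high over the table and nothing joins its parts). Point: centre of its underside, on the table. z up.
- red_nest_seat (a point): Red nest of the bearing press: a low round receiver cup, fixed; a dark steel flange 92 mm across and 8 mm thick with four screws carries a red cup 68 mm across with a round black drop hole in its floor. The recess is 52 mm across at the floor, 60 mm at the flared lip. This point is the middle of the recess floor, 10 mm above the table; the lip stands 5 mm above this point. z up. It takes the bearing.
- blue_nest_seat (a point): Blue nest of the bearing press: a low round receiver cup, fixed; a dark steel flange 97 mm across and 8 mm thick with four screws carries a blue cup 73 mm across with a round black drop hole in its floor. The recess is 57 mm across at the floor, 65 mm at the flared lip. This point is the middle of the recess floor, 10 mm above the table; the lip stands 14 mm above this point. z up. It takes the blue sleeve.
- yellow_nest_seat (a point): Yellow nest of the bearing press: a low round receiver cup, fixed; a dark steel flange 107 mm across and 8 mm thick with four screws carries a yellow cup 83 mm across with a round black drop hole in its floor. The recess is 67 mm across at the floor, 75 mm at the flared lip. This point is the middle of the recess floor, 10 mm above the table; the lip stands 5 mm above this point. z up. It takes the yellow wheel.
- grey_nest_seat (a point): Grey plastic nest of the bearing press: a low round receiver cup, fixed; a dark steel flange 102 mm across and 8 mm thick with four screws carries a grey plastic cup 78 mm across with a round black drop hole in its floor. The recess is 62 mm across at the floor, 70 mm at the flared lip. This point is the middle of the recess floor, 10 mm above the table; the lip stands 14 mm above this point. z up. It takes the grey sleeve.
- split_clamp_mid (a point): Split clamp: grey steel block with a pin, 76 x 80 x 56 mm, 0.6 kg, loose, a bystander near the nests that is not to be moved. Point: its centre, 28 mm above the table.

How it is judged:
By the outcome, as a careful person would: the job done as asked, in the order asked, and still so for the second after the job is handed in, with the robot touching nothing.
It also fails if it takes over 96 s, if anything falls off the work surface, if the arm or the gripper's body presses on something with over 40 N, if the wrist force passes 120 N, or if a joint passes its speed limit or range.

## Working session

There is one attempt and no reset: what is moved stays moved. The work goes in short steps, each a Python script; the robot and the scene stay as the last script left them, time stands still between calls to the robot, and variables do not carry over. Pictures are saved under pics/ and viewed, about 12 in all and at most 16, crops included, and the job is handed in when it is done.

```bash
ls; mkdir -p pics
python3 - <<'E'
from bench import robot
import cv2,numpy as np
np.set_printoptions(precision=4,suppress=True)
for n in("scene","top"):
    im=robot.grab_frame(n);cv2.imwrite(f"pics/a_{n}.png",im[...,::-1])
    c=robot.calibration(n);print(n,c["mtx"],c["dist"],c["world_from_camera"])
    for q in["bearing_mid","blue_roll_mid","yellow_wheel_mid","grey_sleeve_mid","pile_base","red_nest_seat","blue_nest_seat","yellow_nest_seat","grey_nest_seat","split_clamp_mid"]:
        print(q,[(np.round(d["centre"],1).tolist(),round(d["score"],2)) for d in robot.recognise(n,q)][:3])
print(robot.tcp_to_tips,robot.get_state())
E
```

```text
pics
scene [[595.3722   0.     317.5158]
 [  0.     595.3722 234.3516]
 [  0.       0.       1.    ]] [-0.132  0.     0.     0.     0.   ] [[-0.5702  0.3616 -0.7377 -0.2505]
 [-0.8214 -0.2387  0.518   0.6137]
 [ 0.0112  0.9013  0.4331  0.5737]
 [ 0.      0.      0.      1.    ]]
bearing_mid [([210.9, 188.2], 0.75), ([255.8, 286.7], 0.18)]
blue_roll_mid [([237.5, 189.5], 0.63)]
yellow_wheel_mid [([294.9, 194.9], 0.8), ([323.2, 310.7], 0.48)]
grey_sleeve_mid [([274.9, 190.7], 0.75)]
pile_base [([302.2, 191.6], 0.85)]
red_nest_seat [([357.9, 214.5], 0.74), ([288.6, 384.3], 0.64)]
blue_nest_seat [([357.0, 214.3], 0.73), ([321.1, 311.6], 0.29)]
yellow_nest_seat [([323.2, 309.3], 0.98)]
grey_nest_seat [([257.9, 284.8], 0.91), ([237.9, 187.6], 0.19)]
split_clamp_mid []
top [[513.7456   0.     327.1831]
 [  0.     513.7456 233.4192]
 [  0.       0.       1.    ]] [-0.058  0.     0.     0.     0.   ] [[-0.0441  0.9734 -0.2249  0.3073]
 [-0.999  -0.0434  0.008   0.0432]
 [-0.0019  0.225   0.9743  1.2389]
 [ 0.      0.      0.      1.    ]]
bearing_mid [([204.3, 221.4], 0.66)]
blue_roll_mid [([
[... 195 characters left out ...]
([299.5, 208.5], 0.7), ([208.8, 319.6], 0.55)]
yellow_nest_seat [([295.6, 285.0], 0.87)]
grey_nest_seat [([211.6, 321.3], 0.65)]
split_clamp_mid [([281.4, 429.1], 0.93), ([234.9, 240.2], 0.61)]
0.025 {'clock': 1.1, 'joint_positions': array([-1.144 ,  0.4675, -0.0116,  1.6027,  0.006 ,  1.0714, -0.0563]), 'qd': array([-0.0013, -0.0003,  0.    ,  0.0013,  0.0003,  0.0026, -0.0008]), 'joint_efforts': array([ -0.0001, -52.0414,  -0.0127, -24.4069,  -0.0568,   0.0111,
         0.    ]), 'ee_pos': array([0.2943, 0.5796, 0.2396]), 'eef_rot': array([3.1415, 0.    , 2.6717]), 'force': array([-0.1296, -0.6549, -0.0944]), 'ft_torque': array([0.0081, 0.0347, 0.0453]), 'gripper_width': 1.003044161718143}
```

View pics/a_scene.png

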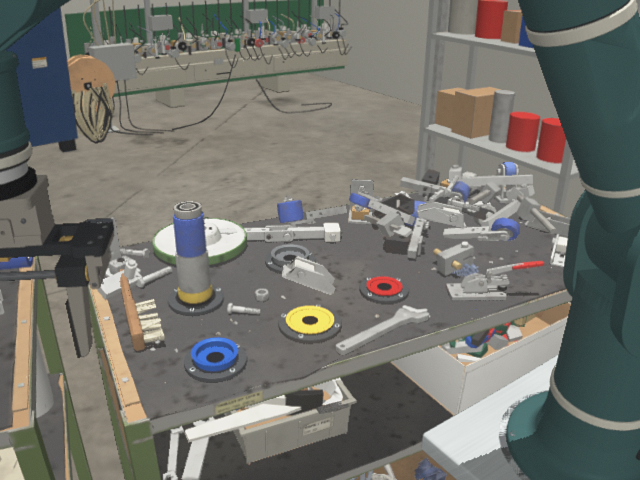

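View pics/a_top.png

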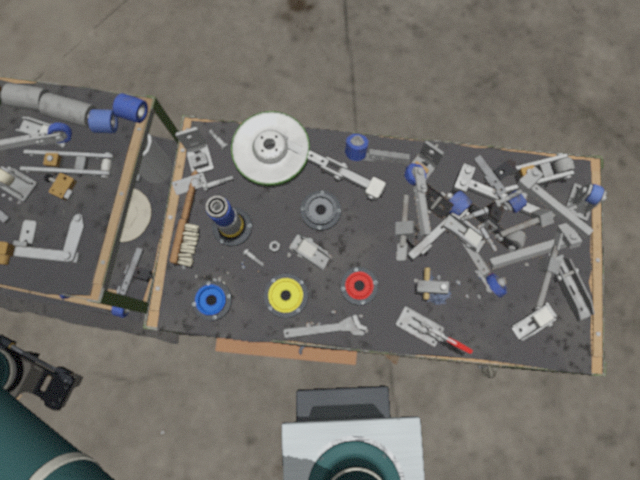

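```bash
cat > h.py <<'E'
from bench import robot
import cv2,numpy as np
from scipy.optimize import least_squares
np.set_printoptions(precision=4,suppress=True)
F=np.diag([1.,-1,-1,1])
def proj(P,cam):
    c=robot.calibration(cam);T=np.linalg.inv(np.array(c["world_from_camera"])@F)
    return cv2.projectPoints(np.float64(P).reshape(-1,1,3),cv2.Rodrigues(T[:3,:3])[0],T[:3,3],np.float64(c["mtx"]),np.float64(c["dist"]))[0][:,0]
A=np.linspace(0,2*np.pi,60,endpoint=False)
def circ(x,y,z,d): return np.c_[x+d/2*np.cos(A),y+d/2*np.sin(A),0*A+z]
def hull(x,y,zds,cam):
    return cv2.convexHull(np.float32(proj(np.vstack([circ(x,y,z,d) for z,d in zds]),cam)))
def cen(h):
    m=cv2.moments(h);return np.array([m["m10"]/m["m00"],m["m01"]/m["m00"]]),m["m00"]
def maskhull(mask,uv,r=60):
    m=mask.astype(np.uint8)*255
    n,l,s,c=cv2.connectedComponentsWithStats(m)
    k=max((i for i in range(1,n) if np.hypot(*(c[i]-uv))<r),key=lambda i:s[i,4])
    cs,_=cv2.findContours((l==k).astype(np.uint8),cv2.RETR_EXTERNAL,cv2.CHAIN_APPROX_NONE)
    h=cv2.convexHull(np.float32(max(cs,key=len)))
    c0,_=cen(h); # contour runs through pixel centres: grow by half a pixel
    v=h[:,0]-c0; v*=1+0.5/np.linalg.norm(v,axis=1,keepdims=True)
    return np.float32((c0+v)[:,None])
def fit(h,zds,cam,x0):
    t,a=cen(h)
    s=least_squares(lambda p:cen(hull(*p,zds,cam))[0]-t,x0,diff_step=1e-3)
    return s.x,a/cen(hull(*s.x,zds,cam))[1]
def back(uv,z,cam):
    return least_squares(lambda p:proj([[*p,z]],cam)[0]-uv,[.6,.2]).x
E
cat > m1.py <<'E'
from h import *
ims={n:cv2.imread(f"pics/a_{n}.png") for n in("scene","top")}
H={n:cv2.cvtColor(i,cv2.COLOR_BGR2HSV) for n,i in ims.items()}
def hs(n,lo,hi): return cv2.inRange(H[n],lo,hi)>0
R=dict(red=lambda n:hs(n,(0,120,80),(8,255,255))|hs(n,(172,120,80),(180,255,255)),
 yellow=lambda n:hs(n,(20,110,90),(36,255,255)),blue=lambda n:hs(n,(100,110,70),(125,255,255)),
 grey=lambda n:hs(n,(0,0,90),(180,60,200)))
N=dict(red=(68,.015,(384,288),(358,287)),yellow=(83,.015,(310,321),(285,295)),blue=(73,.024,(214,356),(212,300)),grey=(78,.024,(285,257),(321,210)))
vis={n:i.copy() for n,i in ims.items()}
for k,(d,z,us,ut) in N.items():
    for n,uv in(("scene",us),("top",ut)):
        h=maskhull(R[k](n),np.array(uv),25)
        zd=[(.008,d/1e3),(z,d/1e3)]
        p,a=fit(h,zd,n,back(uv,z,n));print(k,n,p,"area ratio %.3f"%a)
        cv2.polylines(vis[n],[np.int32(hull(*p,zd,n))],True,(255,0,255),1)
# pile
for n,uv in(("scene",(189,235)),("top",(228,222))):
    for z in(.0,.186): print("pile guess",n,z,back((191,302) if n=="scene" and z==0 else (188,210) if n=="scene" else (234,228) if z==0 else (218,204),z,n))
P=np.array(back((188,207),.186,"scene"))
for n in vis:
    x,y=P
    for z0,z1,d in((.0,.012,.1),(.012,.032,.062),(.032,.102,.057),(.102,.172,.052),(.172,.186,.047)):
        cv2.polylines(vis[n],[np.int32(hull(x,y,[(z0,d),(z1,d)],n))],True,(0,255,0),1)
s=cv2.resize(vis["scene"][180:400,130:430],None,fx=2.6,fy=2.6)
t=cv2.resize(vis["top"][170:340,160:460],None,fx=2.6,fy=2.6)
cv2.imwrite("pics/b_s.png",s);cv2.imwrite("pics/b_t.png",t)
E
python3 m1.py
```

```text
red scene [ 0.4591 -0.0373] area ratio 0.858
red top [ 0.46  -0.037] area ratio 0.978
yellow scene [0.4441 0.1401] area ratio 0.901
yellow top [0.4446 0.1401] area ratio 1.007
blue scene [0.4416 0.3185] area ratio 0.871
blue top [0.4413 0.3192] area ratio 0.983Traceback (most recent call last):
  File "m1.py", line 12, in <module>
    h=maskhull(R[k](n),np.array(uv),25)
  File "h.py", line 18, in maskhull
    k=max((i for i in range(1,n) if np.hypot(*(c[i]-uv))<r),key=lambda i:s[i,4])
ValueError: max() iterable argument is empty
```

```bash
python3 - <<'E'
s=open('m1.py').read()
s=s.replace("(0,0,90),(180,60,200)","(0,0,72),(180,70,170)").replace("        h=maskhull(R[k](n),np.array(uv),25)","        try: h=maskhull(R[k](n),np.array(uv),25)\n        except ValueError: print('no mask',k,n); continue")
open('m1.py','w').write(s)
E
python3 m1.py
```

```text
red scene [ 0.4591 -0.0373] area ratio 0.858
red top [ 0.46  -0.037] area ratio 0.978
yellow scene [0.4441 0.1401] area ratio 0.901
yellow top [0.4446 0.1401] area ratio 1.007
blue scene [0.4416 0.3185] area ratio 0.871
blue top [0.4413 0.3192] area ratio 0.983
no mask grey scene
grey top [0.5781 0.0473] area ratio 367.520
pile guess scene 0.0 [0.6211 0.2785]
pile guess scene 0.186 [0.6033 0.2751]
pile guess top 0.0 [0.6174 0.2638]
pile guess top 0.186 [0.6252 0.2649]
```

View pics/b_s.png

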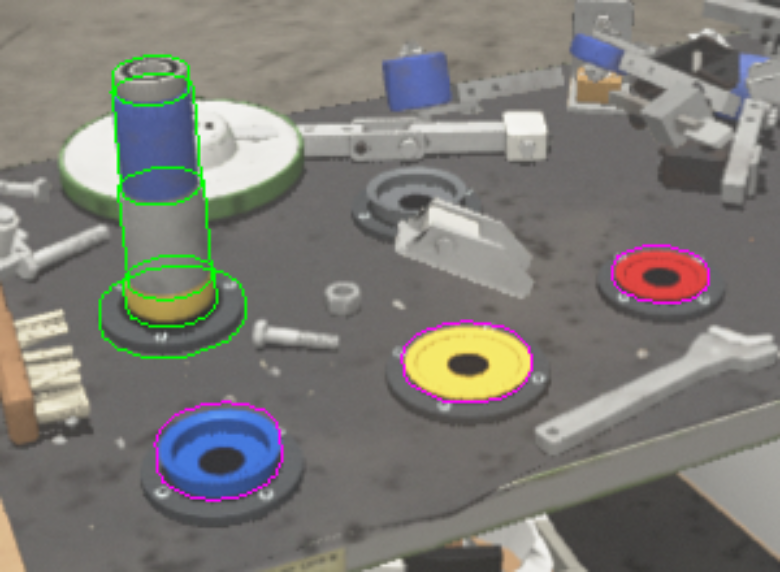

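View pics/b_t.png

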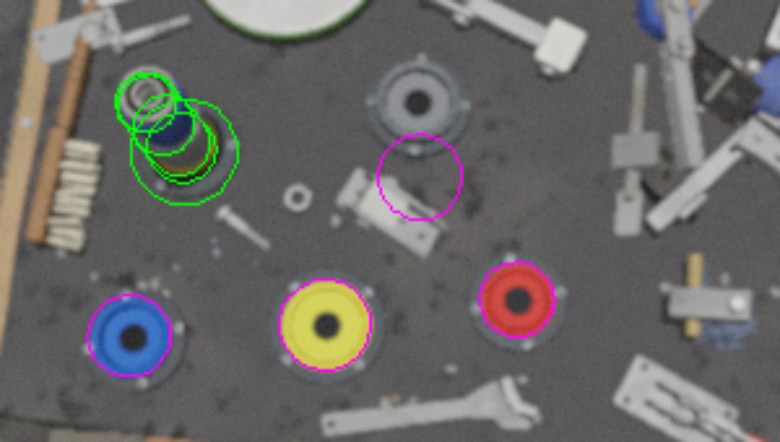

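```bash
cat > m2.py <<'E'
from h import *
ims={n:cv2.imread(f"pics/a_{n}.png") for n in("scene","top")}
U=8
def dark(n,uv,r=9):
    u,v=map(int,uv);g=cv2.cvtColor(ims[n],cv2.COLOR_BGR2GRAY)[v-r:v+r+1,u-r:u+r+1].astype(float)
    g=cv2.resize(g,None,fx=U,fy=U,interpolation=cv2.INTER_CUBIC)
    t=(g[r*U:(r+1)*U,r*U:(r+1)*U].min()+np.percentile(g,60))/2
    N,l,s,c=cv2.connectedComponentsWithStats((g<t).astype(np.uint8))
    k=l[r*U+4,r*U+4];  return (c[k]+.5)/U-.5+np.array([u-r,v-r]),s[k],t
for k,us,ut in(("red",(384,286),(359,285)),("yellow",(310,320),(285,295)),("blue",(215,357),(211,300)),("grey",(289,257),(320,209))):
    for n,uv in(("scene",us),("top",ut)):
        try:
            c,s,t=dark(n,uv);print(k,n,"hole",c,s[2:]/U,back(c,.010,n))
        except Exception as e: print(k,n,e)
# grey cup in top
g=cv2.cvtColor(ims["top"],cv2.COLOR_BGR2GRAY)
m=np.zeros_like(g);cv2.circle(m,(320,209),20,1,-1)
for t in(95,105,115):
    h=maskhull((g>t)&(m>0),np.array((320,209)),15);print("grey top",t,*fit(h,[(.008,.078),(.024,.078)],"top",[.62,.05]))
# pile: visible-part centroids
def ras(h,n):
    i=np.zeros((480,640),np.uint8);cv2.fillPoly(i,[np.int32(np.round(h*16))],255,lineType=cv2.LINE_AA,shift=4);return i/255.
def cm(w): 
    v,u=np.mgrid[:480,:640];return np.array([(w*u).sum(),(w*v).sum()])/w.sum()
S={"blue":(((.102,.052),(.172,.052)),((.172,.047),(.186,.047)),((100,110,50),(130,255,255)),((189,237),(225,218)),30),
   "yellow":(((.012,.062),(.032,.062)),((.032,.057),(.102,.057)),((15,90,60),(36,255,255)),((194,296),(230,230)),25)}
for k,(zd,occ,rg,uvs,r) in S.items():
    for n,uv in zip(("scene","top"),uvs):
        mk=cv2.inRange(cv2.cvtColor(ims[n],cv2.COLOR_BGR2HSV),*rg);c=np.zeros_like(mk);cv2.circle(c,uv,r,255,-1);mk=(mk&c)/255.
        t=cm(mk);b=[occ]+([((.102,.052),(.172,.052)),((.172,.047),(.186,.047))] if k=="yellow" else [])
        def f(p):
            w=ras(hull(*p,zd,n),n)
            for o in b: w=w*(1-ras(hull(*p,o,n),n))
            f.a=w.sum();return cm(w)-t
        s=least_squares(f,[.615,.27],diff_step=5e-3);print("pile",k,n,s.x,s.cost,"area",mk.sum()/f.a)
for n,uv in(("scene",(188,207)),("top",(216,205))):
    x,y=back(uv,.186,n)
E
python3 m2.py
python3 - <<'E'
import sys;sys.path.insert(0,'.')
import cv2,numpy as np
from h import *
for n,(v,u) in(("scene",(190,165)),("top",(190,190))):
    i=cv2.imread(f"pics/a_{n}.png")[v:v+60,u:u+60];cv2.imwrite(f"pics/c_{n}.png",i)
a=[cv2.resize(cv2.imread(f"pics/c_{n}.png"),(400,400),interpolation=cv2.INTER_CUBIC) for n in("scene","top")]
cv2.imwrite("pics/c.png",np.hstack(a))
E
```

```text
red scene hole [383.9335 286.1816] [ 14.375   7.375 659.625] [ 0.4588 -0.0367]
red top hole [358.8545 285.2085] [ 10.5    10.5   672.625] [ 0.4601 -0.0373]
yellow scene hole [309.552  319.7979] [ 15.875   8.75  873.875] [0.4437 0.1405]
yellow top hole [285.2321 294.8952] [ 10.125  10.125 639.25 ] [0.4446 0.14  ]
blue scene hole [214.7676 356.8345] [  17.625   10.625 1146.625] [0.4397 0.3191]
blue top hole [210.8322 299.6514] [ 10.5    10.5   689.875] [0.4408 0.3185]
grey scene hole [289.3221 257.5636] [ 12.625   9.    505.5  ] [0.6521 0.0488]
grey top hole [320.3006 209.1522] [ 10.5    10.    638.125] [0.6535 0.0474]
grey top 95 [0.6499 0.0472] 1.4254862576763265
grey top 105 [0.6565 0.0471] 1.0701857089151274
grey top 115 [0.6565 0.0448] 0.9524964062822119
pile blue scene [0.6342 0.2677] 0.00023818262410235107 area 0.541288515125929
pile blue top [0.6225 0.2698] 0.00320214140836412 area 0.6753896285681285
pile yellow scene [0.6237 0.2689] 4.979866814743248e-05 area 0.8855687692869778
pile yellow top [0.6247 0.2684] 0.00227870826769726 area 1.0631105785013264
```

View pics/c.png

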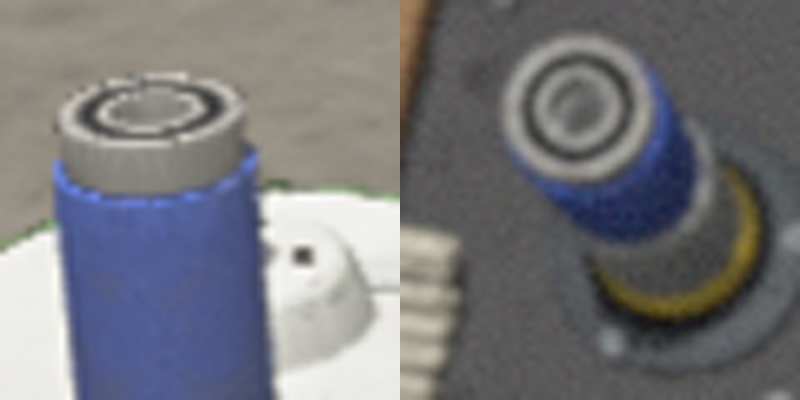

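Run:
```python
from h import *
print(back((187.4,206.0),.186,"scene"),back((216.4,206.0),.186,"top"))
for p in [(.624,.2687)]: print(proj([[*p,.186]],"scene"),proj([[*p,.186]],"top"))
# kinematic checks at all stations for candidate yaws
st={"pile":(.624,.2687),"red":(.4595,-.037),"yellow":(.4443,.1402),"blue":(.4408,.3188),"grey":(.6529,.048)}
for k,p in st.items():
  for yaw in np.arange(-180,180,30)*np.pi/180:
    r=[]
    for z in (.03,.15,.3):
        q=robot.ik([*p,z],[np.pi,0,yaw]); r.append(None if q is None else np.round(q[[0,6]],2))
    print(k,round(np.degrees(yaw)),r)
```

```text
[0.6196 0.2691] [0.6209 0.2683]
[[186.5801 205.0862]] [[216.2389 204.6354]]
pile -180 [array([-0.45,  1.11]), array([-0.46,  1.12]), array([-0.49,  1.13])]
pile -150 [array([-0.38,  1.55]), array([-0.39,  1.59]), array([-0.42,  1.62])]
pile -120 [array([-0.3 ,  1.99]), array([-0.31,  2.05]), array([-0.35,  2.11])]
pile -90 [array([-0.23,  2.43]), array([-0.24,  2.51]), array([-0.28,  2.59])]
pile -60 [array([-0.15,  2.88]), array([-1.21, -2.31]), array([-1.21, -2.46])]
pile -30 [array([-1.13, -1.77]), array([-1.21, -1.78]), array([-1.21, -1.93])]
pile 0 [array([-0.82, -1.61]), array([-0.86, -1.69]), array([-0.89, -1.77])]
pile 30 [array([-0.76, -1.15]), array([-0.8 , -1.22]), array([-0.82, -1.29])]
pile 60 [array([-0.67, -0.73]), array([-0.73, -0.76]), array([-0.76, -0.81])]
pile 90 [array([-0.62, -0.27]), array([-0.66, -0.29]), array([-0.69, -0.33])]
pile 120 [array([-0.57,  0.19]), array([-0.6 ,  0.18]), array([-0.62,  0.15])]
pile 150 [array([-0.51,  0.65]), array([-0.53,  0.65]), array([-0.54,  0.64])]
red -180 [array([-0.08,  1.69]), array([-0.29,  1.72]), array([-0.44,  1.62])]
[... 3009 characters left out ...]

grey -90 [array([0.07, 2.8 ]), array([0.02, 2.91]), array([0.64, 2.45])]
grey -60 [array([-0.82, -1.93]), array([-0.91, -1.95]), array([-0.92, -2.12])]
grey -30 [array([-0.82, -1.41]), array([-0.91, -1.43]), array([-0.92, -1.6 ])]
grey 0 [array([-0.54, -1.22]), array([-0.57, -1.33]), array([-0.61, -1.43])]
grey 30 [array([-0.56, -0.67]), array([-0.57, -0.81]), array([-0.57, -0.93])]
grey 60 [array([-0.5 , -0.21]), array([-0.55, -0.31]), array([-0.57, -0.41])]
grey 90 [array([-0.44,  0.23]), array([-0.48,  0.16]), array([-0.49,  0.07])]
grey 120 [array([-0.37,  0.68]), array([-0.41,  0.62]), array([-0.42,  0.55])]
grey 150 [array([-0.29,  1.12]), array([-0.33,  1.08]), array([-0.35,  1.03])]
```

```bash
cat >> h.py <<'E'
NEST=dict(red=(.4595,-.0370),yellow=(.4443,.1402),blue=(.4408,.3188),grey=(.6529,.0480))
DN=[np.pi,0,np.pi]
def st(tag):
    s=robot.get_state();print(tag,"t=%.1f"%s["clock"],s["ee_pos"],"F",s["force"],"w %.3f"%(s["gripper_width"]*92));return s
def pick(xy,under,off,grip,lift):
    """under: height of the part's underside; off: fingertips above the underside"""
    z=under+off+robot.tcp_to_tips
    robot.move_l([*xy,z],DN,speed=.12);st("at")
    robot.clamp(grip);st("gripped")
    robot.move_l([*xy,z+.015],speed=.05);robot.move_l([*xy,lift],speed=.2);st("lifted")
def place(xy,off,lift):
    z=.010+off+robot.tcp_to_tips
    robot.move_l([*xy,lift],speed=.25)
    robot.move_l([*xy,z+.022],speed=.15);st("over")
    hit=robot.move_l([*xy,z-.0015],speed=.025,stop_force=5);s=st(f"down hit={hit}, nominal z {z:.4f}")
    return s
def release(xy,z):
    robot.ungrasp();st("open");robot.move_l([*xy,z],speed=.2)
def snap(tag):
    for n in("scene","top"): cv2.imwrite(f"pics/{tag}_{n}.png",robot.grab_frame(n)[...,::-1])
E
python3 - <<'E'
from h import *
P=(.621,.2687)
robot.movep([*P,.27],DN);st("above")
pick(P,.172,.007,20,.27)
snap("d")
E
```

```text
above t=2.8 [0.6202 0.2703 0.2699] F [-0.1264 -1.1975  0.1444] w 92.277
at t=3.5 [0.6213 0.2691 0.2046] F [-0.5359  0.3839 -0.0748] w 92.148
gripped t=4.2 [0.621  0.269  0.2041] F [ 0.2769  0.2103 -0.1631] w 46.205
lifted t=5.1 [0.6211 0.2687 0.2702] F [-0.6258  0.3079 -2.973 ] w 45.986
```

```bash
cat >> h.py <<'E'
def crops(tag,S=(150,130),T=(150,160),w=200,hh=200):
    a=[cv2.resize(cv2.imread(f"pics/{tag}_{n}.png")[v:v+hh,u:u+w],(400,400*hh//w),interpolation=cv2.INTER_CUBIC) for n,(v,u) in(("scene",S),("top",T))]
    cv2.imwrite(f"pics/{tag}_c.png",np.hstack(a))
E
python3 -c "
from h import *
crops('d')"
```

```text
(no output)
```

View pics/d_c.png

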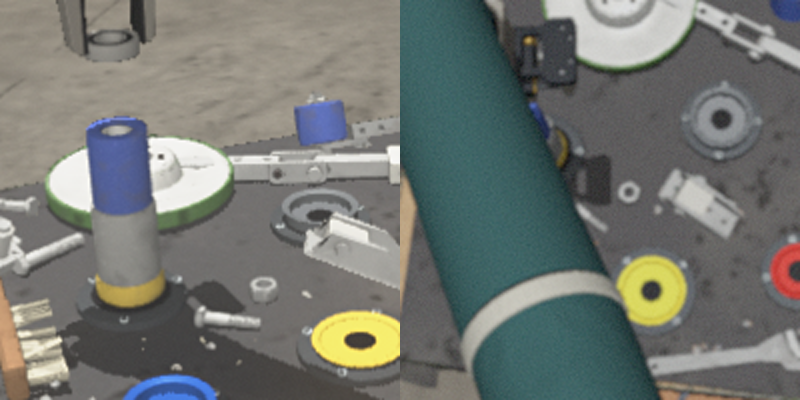

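Run:
```python
from h import *
h=hull(.6211,.2687,[(.2382,.047),(.2522,.047)],"scene")[:,0];print(h.min(0),h.max(0))
i=cv2.imread("pics/d_scene.png")[150:200,155:215].copy()
i=cv2.resize(i,None,fx=8,fy=8,interpolation=cv2.INTER_CUBIC)
cv2.polylines(i,[np.int32((h-[155,150]+.5)*8)],True,(0,255,0),1)
b=hull(.6225,.2687,[(.102,.052),(.172,.052)],"scene")[:,0]
j=cv2.resize(cv2.imread("pics/d_scene.png")[200:270,160:220],None,fx=5.714,fy=5.714,interpolation=cv2.INTER_CUBIC)
cv2.polylines(j,[np.int32((b-[160,200]+.5)*5.714)],True,(0,255,0),1)
for z in(.172,): cv2.polylines(j,[np.int32((proj(circ(.6225,.2687,z,.052),"scene")-[160,200]+.5)*5.714)],True,(0,255,0),1)
cv2.imwrite("pics/d2.png",np.hstack([i[:399],j[:399]]) if i.shape[0]>=399 else i)
```

```text
[169.4913 163.4899] [199.189  181.3327]
```

View pics/d2.png

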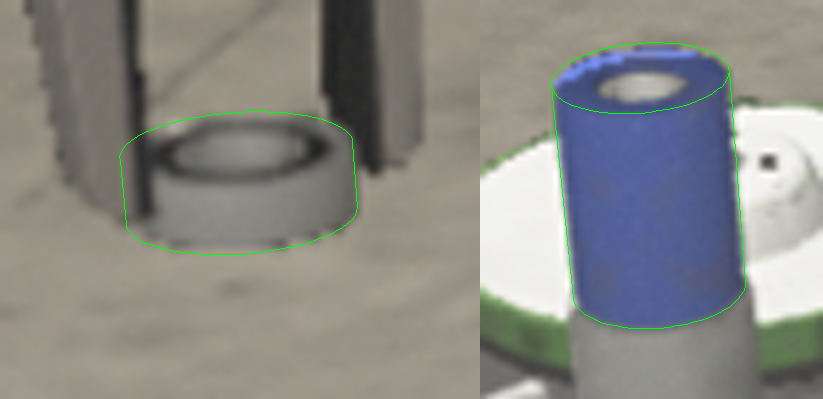

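```bash
python3 - <<'E'
from h import *
n=NEST["red"]
place(n,.007,.24)
release(n,.15)
robot.move_l([.6225,.2687,.27],speed=.25)
snap("e")
E
python3 -c "
from h import *
crops('e',S=(180,230),T=(200,260))"
```

```text
over t=8.0 [ 0.4601 -0.037   0.0646] F [-0.4762 -0.2514 -1.185 ] w 46.004
down hit=True, nominal z 0.0420 t=8.9 [ 0.4593 -0.0369  0.0419] F [-0.1308  0.2581  4.0488] w 45.964
open t=9.7 [ 0.4586 -0.0369  0.0415] F [-0.2054 -0.4733 -0.3035] w 91.927
```

View pics/e_c.png

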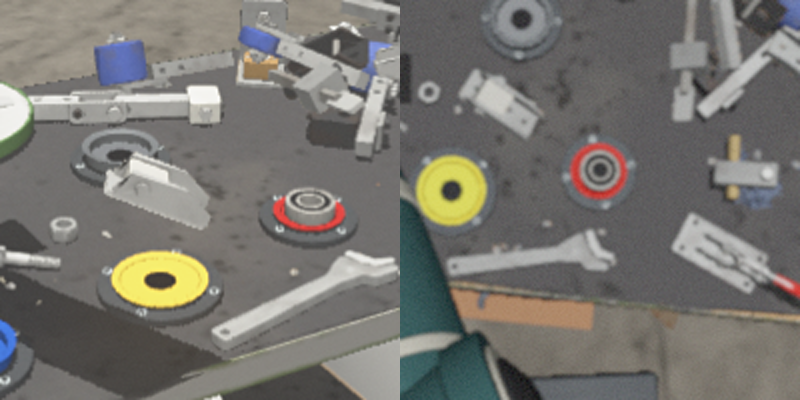

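The bearing lies flat and centred in the red nest, at scene px ~(385,285). Contact came at the nominal height. Next is the blue sleeve.

```bash
python3 - <<'E'
from h import *
P=(.6225,.2687);n=NEST["blue"]
pick(P,.102,.030,25,.24)
place(n,.030,.20)
release(n,.20)
robot.move_l([.60,.05,.25],speed=.25)
snap("f")
E
python3 -c "
from h import *
crops('f',S=(200,110),T=(160,160))"
```

```text
at t=13.2 [0.6231 0.2689 0.1579] F [-0.8016  0.4634  0.3703] w 92.131
gripped t=13.8 [0.6225 0.269  0.1571] F [-0.277   0.172   0.6488] w 51.455
lifted t=14.8 [0.6221 0.2685 0.2395] F [-0.3596  0.1557 -2.7895] w 51.846
over t=16.6 [0.4416 0.3191 0.0877] F [-0.1467  0.3286 -1.9237] w 51.949
down hit=True, nominal z 0.0650 t=17.4 [0.4406 0.3187 0.0649] F [-0.9914  0.1137  4.7282] w 51.694
open t=18.2 [0.4398 0.3181 0.0641] F [ 0.4151 -0.2596 -0.165 ] w 92.015
```

View pics/f_c.png

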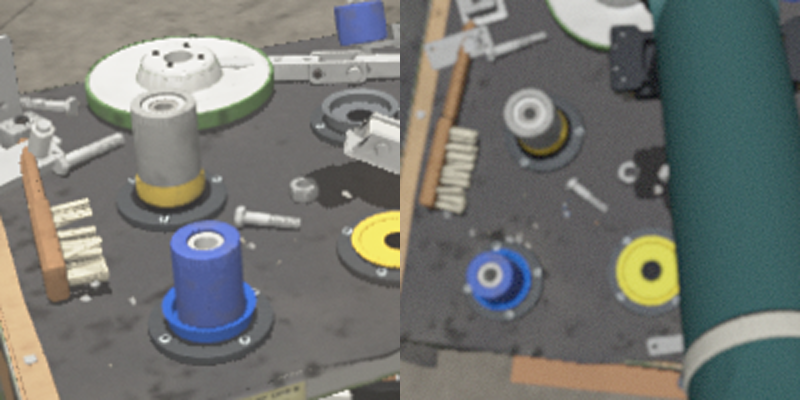

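The blue sleeve stands upright in the blue nest and the grey sleeve and wheel are undisturbed. Next is the grey sleeve.

```bash
python3 - <<'E'
from h import *
P=(.6230,.2687);n=NEST["grey"]
robot.move_l([*P,.22],speed=.25)
pick(P,.032,.030,30,.19)
place(n,.030,.19)
release(n,.20)
robot.move_l([.45,-.05,.25],speed=.25)
snap("g")
E
python3 -c "
from h import *
crops('g',S=(180,150),T=(150,180))"
```

```text
at t=22.8 [0.6236 0.269  0.088 ] F [ 0.5331 -0.367   0.2144] w 92.164
gripped t=23.4 [0.6231 0.269  0.0872] F [-0.3847 -0.1127  0.5833] w 56.514
lifted t=24.5 [0.6223 0.2684 0.1891] F [ 0.1147  0.2825 -2.8492] w 55.860
over t=26.4 [0.6537 0.0484 0.0879] F [ 0.7031 -0.5874 -3.3268] w 56.381
down hit=True, nominal z 0.0650 t=27.2 [0.6526 0.048  0.0651] F [-1.3872 -0.5042  4.3328] w 56.435
open t=27.8 [0.6513 0.0479 0.0638] F [ 0.4986 -0.3919  0.2442] w 92.104
```

View pics/g_c.png

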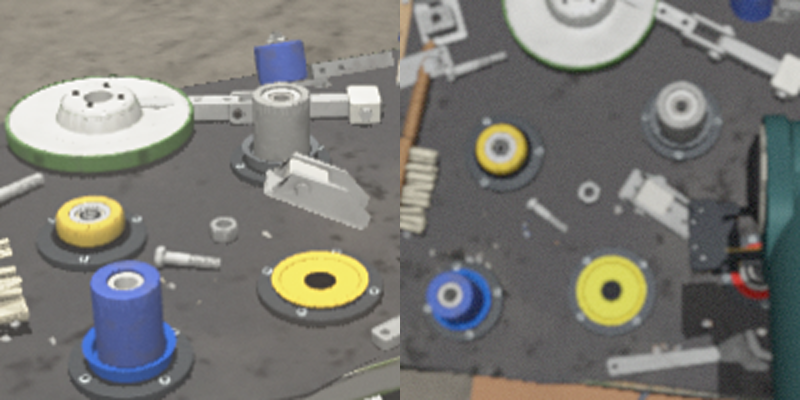

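```bash
cat > w.py <<'E'
from h import *
def wheel(tag,u,zb,x0,lo=(17,90,70)):
    r=[]
    for n,uv in u.items():
        m=cv2.inRange(cv2.cvtColor(cv2.imread(f"pics/{tag}_{n}.png"),cv2.COLOR_BGR2HSV),lo,(36,255,255))
        c=np.zeros_like(m);cv2.circle(c,uv,28,255,-1)
        p,a=fit(maskhull((m&c)>0,np.array(uv),20),[(zb+.003,.062),(zb+.017,.062),(zb,.056),(zb+.02,.056)],n,x0);print(n,p,a);r.append(p)
    return np.mean(r,0)
E
python3 - <<'E'
from w import *
P=wheel("g",{"scene":(195,290),"top":(231,224)},.012,[.623,.2687])
assert np.hypot(*(P-[.623,.2687]))<.005,P
n=NEST["yellow"]
robot.move_l([*P,.18],speed=.25)
pick(P,.012,.0075,25,.15)
place(n,.0075,.15)
E
```

```text
scene [0.6209 0.2695] 1.0067026144744247
top [0.6224 0.2688] 1.0316602091912677
at t=32.8 [0.6223 0.2694 0.0454] F [-0.4546 -0.5116 -0.8877] w 92.071
gripped t=33.3 [0.6218 0.2693 0.0447] F [-0.0575  0.713   1.0789] w 60.781
lifted t=34.4 [0.621  0.2689 0.1491] F [ 0.0252 -0.5258 -2.1755] w 60.941
over t=36.1 [0.4449 0.1406 0.0647] F [ 0.6488 -0.3562 -1.3814] w 60.715
down hit=True, nominal z 0.0425 t=36.9 [0.4441 0.1401 0.0426] F [ 0.0113 -0.1064  4.1457] w 60.353
```

Contact came at the nominal seat height, so I'll release, retreat clear of the views and check.

Run:
```python
from h import *
release(NEST["yellow"],.25)
robot.move_l([.30,.58,.30],speed=.3);robot.wait(.5);snap("k");st("end")
crops("k",S=(180,150),T=(150,180),w=260,hh=220)
```

```text
open t=37.6 [0.4433 0.1398 0.0421] F [0.2701 0.3107 1.0089] w 91.815
end t=41.1 [0.3  0.58 0.3 ] F [-0.9067  0.7478  0.5219] w 91.861
```

View pics/k_c.png

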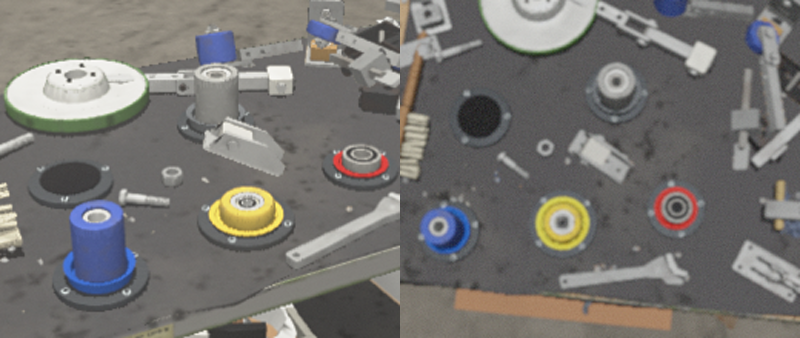

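Run:
```python
from h import *
a,k=[cv2.imread(f"pics/{t}_top.png").astype(int) for t in "ak"]
for v,u in((250,310),(285,432)): print("clamp candidates diff",abs(a-k)[v-18:v+18,u-22:u+22].mean(), "ref",abs(a-k)[320:340,440:470].mean())
robot.finish_job()
```

```text
clamp candidates diff 2.4646464646464645 ref 2.9044444444444446
clamp candidates diff 2.6100589225589226 ref 2.9044444444444446
the job is handed in; nothing more can be done
```

The pile is apart and all four parts are seated in their nests: bearing in red, blue sleeve in blue, grey sleeve in grey and yellow wheel in yellow. I took them from the top down and handed the job in at about 41 s of the 96 s allowed.

- **Seating:** each part was lowered slowly until it touched. Contact came within 0.2 mm of the height expected for a seated part, at forces of about 4–5 N.
- **Final pictures:** all four parts stand upright and centred in their nests. The foot is empty and the gripper is open and well clear.
- **Clamp:** I was not sure which of two objects is the split clamp: the grey block beside the grey nest, or the one to the right of the red nest that the detector picked. Neither moved: before and after pictures differ there only by image noise.
- **Disagreements:** the two cameras differed by up to about 1.5 mm on the nests and the wheel, and I used averages. My first outline fit of the blue sleeve was off by about 12 mm in one camera. I rejected it in favour of the yellow-wheel and bearing measurements, which a later overlay on the sleeve confirmed.

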